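# Jog a pile of sample blanks flush against the rail of a projector fixture plate

## Task

Get the four sample blanks ready for the profile projector: lift the ragged pile out of the blue cradle onto the glass of the grey fixture plate, and there tap its sides and its ends until all four blanks are flush with one another all round and a long edge of the pile lies snug along the steel rail. Keep them in one pile in the same order, lying flat on the glass, and leave the loupe, the ring gauge and the setup block where they are.

Things in the scene. Friction and masses are not known exactly. Their poses are not given: they have to be found in the camera images.
- blank_bright: flat steel sample blank, bright silver, 44 (x) x 60 (y) x 6 mm, about 0.1 kg, lowest of the pile. Origin: centre of its underside; y along its length, z up
- blank_black: flat steel sample blank, black, 44 (x) x 60 (y) x 6 mm, about 0.1 kg, second from the bottom of the pile. Origin: centre of its underside; y along its length, z up
- blank_yellow: flat steel sample blank, yellow brass-coloured, 44 (x) x 60 (y) x 6 mm, about 0.1 kg, third from the bottom of the pile. Origin: centre of its underside; y along its length, z up
- blank_copper: flat steel sample blank, reddish copper, 44 (x) x 60 (y) x 6 mm, about 0.1 kg, top of the pile. Origin: centre of its underside; y along its length, z up, two dark hole marks on its face. At the start the blanks lie ragged in the cradle, each up to 4 mm off and 3 degrees turned: the pile spans up to 55 mm across its width and 69 mm along its length
- cradle: blue plastic cradle, fixed. Origin: centre of its underside; y along the pile. Foot 60 (x) x 110 (y) x 6 mm; a pedestal 34 mm wide in x carries the pile, its top 24 mm above the bench, so the pile overhangs on both long sides (-x, +x), which are open. Both ends are blocked by upright walls 6 mm thick, 34 mm wide, inner faces 72 mm apart in y, tops 52 mm above the bench
- fixture_plate: grey metal plate 150 (x) x 240 (y) mm, fixed, its flat top 30 mm above the bench, with a pale glass window 115 x 180 mm flush in it that reaches to the rail (x from -61 to +54 mm). Origin: centre of its underside, at bench height. Along its +x edge stands a steel rail 16 mm thick, 200 mm long in y, 28 mm high above the glass
- rail_face (a point): middle of the rail's working face at the height of the glass top; x points into the rail, y along it, z up. The working face is the plane x = 0 of this frame; the glass side is -x
- loupe: black magnifier loupe standing on the bench, 46 mm diameter, 40 mm tall; bystander. Origin: centre of its underside
- ring_gauge: steel ring gauge lying flat, 60 mm outside and 28 mm inside diameter, 18 mm high; bystander. Origin: centre of its underside
- setup_block: steel setup block with drilled-hole marks, 50 x 76 x 25 mm, lying flat; bystander. Origin: centre of its underside
Things that resemble listed ones, but are neither listed nor needed, are in the scene too. What is meant by the blank_black is not green or purple, and is the larger of those in its own colour.

How it is judged:
At the end, for the whole second after the job is handed in: The four blanks lie at rest, flat on the glass, in one pile in their first order; each has a long edge within 2 mm of the rail's face and parallel to it within 2.5 degrees; their short ends agree within 2 mm; the pile's middle is within 70 mm of the rail's middle (x of blank_bright in the frame of rail_face between -0.0242 and -0.02 m and y of blank_bright in the frame of rail_face between -0.07 and 0.07 m and z of blank_bright in the frame of rail_face between -0.002 and 0.002 m and angle between the y axis of each of blank_bright, blank_black, blank_yellow, blank_copper and the y axis of rail_face, either way round below 0.045 rad and linear speed of each of blank_bright, blank_black, blank_yellow, blank_copper below 0.01 m/s and x of blank_black in the frame of rail_face between -0.0242 and -0.02 m and y of blank_black in the frame of rail_face between -0.07 and 0.07 m and z of blank_black in the frame of rail_face between 0.004 and 0.008 m and y of blank_black in the frame of blank_bright between -0.002 and 0.002 m and x of blank_yellow in the frame of rail_face between -0.0242 and -0.02 m and y of blank_yellow in the frame of rail_face between -0.07 and 0.07 m and z of blank_yellow in the frame of rail_face between 0.01 and 0.014 m and y of blank_yellow in the frame of blank_bright between -0.002 and 0.002 m and y of blank_yellow in the frame of blank_black between -0.002 and 0.002 m and x of blank_copper in the frame of rail_face between -0.0242 and -0.02 m and y of blank_copper in the frame of rail_face between -0.07 and 0.07 m and z of blank_copper in the frame of rail_face between 0.016 and 0.02 m and y of blank_copper in the frame of blank_bright between -0.002 and 0.002 m and y of blank_copper in the frame of blank_black between -0.002 and 0.002 m and y of blank_copper in the frame of blank_yellow between -0.002 and 0.002 m); the robot touches nothing.
It fails at once if a bystander (loupe, ring gauge or setup block) is moved by more than 15 mm (distance of any of loupe, ring_gauge, setup_block from where it was at the start of the episode above 0.015 m).
It also fails if it takes over 56 s, if anything falls off the work surface, if the arm or the gripper's body presses on something with over 40 N, if the wrist force passes 120 N, or if a joint passes its speed limit or range.

## Robot

A 7-joint arm with a two-finger parallel gripper is mounted at the origin on the work surface. World frame = base frame: x ahead of the robot, y to its left, z up, the work surface at z = 0. Lengths are in m, angles in rad, forces in N, time in s.
With the tool pointing down it reaches from about 0.4 to 0.875 m from the base axis. Payload 4.4 kg.
Tool frame: the origin (TCP) lies midway between the tips of the shut fingers; the grasp point (between the pads) lies behind it (ctrl.hold_point_z is the z of the grasp point in the tool frame, in m); z points along the fingers, y is the line along which they close (so a half turn about z gives the same grasp; the last joint's range is limited). The gripper opens to 85 mm and grips with 20 to 120 N. Pads are 22 mm wide; open, the fingers measure 114 mm over their backs; the gripper's body (76 mm by 85 mm) begins 54 mm behind the grasp point. The pads swing forward as they close: fully open they stand 13 mm farther back than shut.
Start: joints at [-1.189, 0.628, 0.038, 1.517, -0.027, 0.996, -0.02], TCP at [0.281, 0.586, 0.231] pointing down, gripper open.
Joint ranges: [-3.06, 3.06], [-0.37, 2.12], [-1.25, 1.32], [0.18, 2.47], [-1.1, 4.24], [0.23, 1.98], [-2.94, 2.94]. Speed limits (rad/s): [2.57, 2.57, 3.14, 3.14, 3.14, 3.14, 3.14].

## Interface

Orientations are given as a rotation vector (axis times angle).
In Python, from cell import ctrl, read_camera, camera_params gives the robot as it stands.
- The arm moves only by the tool step_arm, never from a script. Its argument "deltas" is a list of rows, each an object with "travel": the shift along the tool's x, y, z normalised to -1 to 1, where 1 is 0.02 m, a list of three; "yaw": the turn about the tool's z normalised to -1 to 1, where 1 is 0.1 rad. A call has 1 to 20 rows; each row shifts and turns the commanded pose from where the row before left it, along the tool's axes as they then stand; what a row does not reach is not made up. A row lasts 1/12 s, in which the tool goes at most 41.7 mm and 7.16 degrees, less where a joint would pass 70% of its speed; a pose out of reach is approached as far as the arm can. A call with a number of a shift or a turn outside -1 to 1 is refused whole. A call with a gripper value outside its range is refused whole. "gripper" is the opening, from -1 (shut) to 1 (fully open), set as the call begins (left out, the last holds). The fingers move at their own pace and stop on an object; "grip_force" is the grip in N (left out, the last holds). Time passes only in rows, so rows that do not move let the fingers close. It gives the time, the measured TCP pose, the force, the opening and the grip force at its end, in the units of the state.
- ctrl.observe(): the state, without advancing time (a new reading comes with each control period).
- read_camera(name): name is "scene" or "top" or "wrist"; returns the picture (400x640x3 uint8, red, green, blue); there is no depth.
- camera_params(name): a dict with "camera_matrix" (3x3 intrinsics, pixels), "camera_from_world" (4x4, takes a point from world to camera coordinates). Camera axes: x right, y up, looking along -z (the intrinsics and any distortion apply to the point x, -y, -z); pixel columns grow to the right and rows downward; lengths in m; the calibration is good to about 2 mm. The wrist camera is an equidistant fisheye: a pixel r from the principal point sees the ray r / f radians off the axis. A picture is of the moment at which its call begins: read the wrist's pose just before it. camera_params takes no time and is no camera call; for the wrist camera it gives the pose at the moment of the call.
- ctrl.hand_in(): hands the job in; it is judged then, once.
The state is a dict: "time": time; "joints": joint angles; "qd": joint speeds; "joint_torque": joint torques, N m; "eef_pos": TCP position; "ee_rot": TCP orientation; "contact_force": force on the tool from outside, world axes, zero at the start; "ft_torque": the same for the moment, N m; "gripper_width": finger opening in m; "grip_force": force on a finger pad.
Only numpy, scipy, OpenCV 4.12 (cv2) and the standard library are available. Lean on these libraries where they do the work, as an engineer would, in place of code of your own. Each camera call takes 0.05 s, during which the arm holds its last target. There are 200 camera calls.

## Working session

There is one attempt and no reset: what is moved stays moved. The work goes in short steps, Python scripts to look and compute and a tool call to move; the robot and the scene stay as the last step left them, time stands still between calls to the robot, and variables do not carry over. Pictures are saved under pics/ and viewed, at most 10 in all, crops included, and the job is handed in when it is done.

Besides the shell and the picture viewer there is one more tool, called as a command line: name --argument value ..., lists and objects as JSON in quotes. step_arm: Moves the arm, as the interface text tells. Its arguments: {"type":"object","properties":{"deltas":{"type":"array","items":{"type":"object","properties":{"travel":{"type":"array","items":{"type":"number","minimum":-1,"maximum":1}},"yaw":{"type":"number","minimum":-1,"maximum":1}}}},"gripper":{"type":"number"},"grip_force":{"type":"number"}},"required":["deltas"]}

```bash
ls; mkdir -p pics; python3 - <<'E'
from cell import ctrl, read_camera, camera_params
import cv2,numpy as np
s=ctrl.observe();print({k:np.round(v,3) for k,v in s.items()},ctrl.hold_point_z)
for n in("scene","top"):
    im=read_camera(n);cv2.imwrite(f"pics/{n}0.png",im[:,:,::-1]);p=camera_params(n)
    print(n,np.round(p["camera_matrix"],1).tolist(),np.round(p["camera_from_world"],3).tolist(),[k for k in p])
E
```

```text
pics
{'time': np.float64(0.0), 'joints': array([-1.189,  0.629,  0.038,  1.518, -0.027,  0.996, -0.02 ]), 'qd': array([-0.   , -0.001, -0.   ,  0.001,  0.002,  0.   ,  0.002]), 'joint_torque': array([-0.0000e+00, -5.6341e+01,  1.2260e+00, -1.9344e+01,  1.1000e-02,
        1.1000e-02,  0.0000e+00]), 'eef_pos': array([0.281, 0.585, 0.23 ]), 'ee_rot': array([-6.970e-01, -3.063e+00,  3.000e-03]), 'contact_force': array([ 0.372, -0.38 ,  0.466]), 'ft_torque': array([-0.009, -0.033, -0.058]), 'grip_force': np.float64(0.0), 'gripper_width': np.float64(0.086)} -0.0187
scene [[386.9, 0.0, 314.7], [0.0, 386.9, 195.0], [0.0, 0.0, 1.0]] [[-0.574, 0.819, 0.01, 0.331], [-0.528, -0.38, 0.76, 0.259], [0.626, 0.431, 0.65, -1.173], [0.0, 0.0, 0.0, 1.0]] ['camera_matrix', 'camera_from_world']
top [[386.2, 0.0, 322.3], [0.0, 386.2, 199.0], [0.0, 0.0, 1.0]] [[0.02, -1.0, -0.015, -0.007], [0.988, 0.017, 0.156, -0.613], [-0.156, -0.018, 0.988, -0.77], [0.0, 0.0, 0.0, 1.0]] ['camera_matrix', 'camera_from_world']
```

View pics/scene0.png

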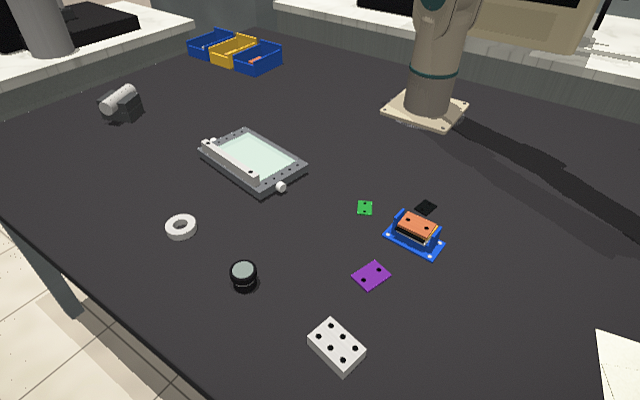

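View pics/top0.png

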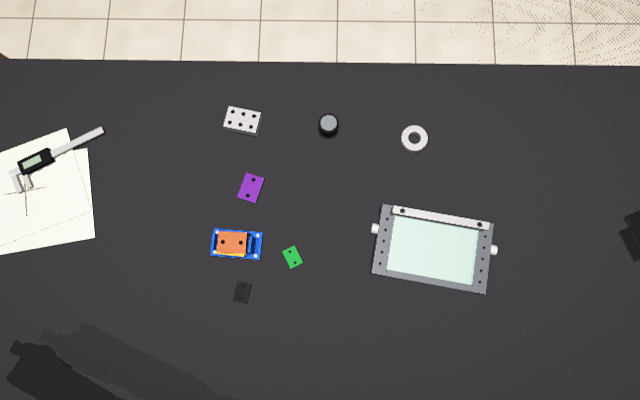

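The top view shows the cradle with the copper-topped pile at about (237,244) and the plate at (432,248), with its rail on the upper (far) side. There is a small loose black plate at (243,292), plus green (292,257) and purple (250,188) lookalikes. The setup block is at (242,120), the loupe at (328,125) and the ring gauge at (414,138). The blue bins in the scene view are not the cradle.

```bash
cat > h.py <<'E'
import cv2,numpy as np
from cell import ctrl,read_camera,camera_params
def ray(n,uv,p=None):
    p=p or camera_params(n);K=p["camera_matrix"];T=np.array(p["camera_from_world"])
    x=(uv[0]-K[0][2])/K[0][0];y=(uv[1]-K[1][2])/K[1][1]
    if n=="wrist":
        r=np.hypot(x,y);s=np.sin(r)/max(r,1e-9);d=np.array([x*s,-y*s,-np.cos(r)])
    else: d=np.array([x,-y,-1.])
    R=T[:3,:3];o=-R.T@T[:3,3];d=R.T@d;return o,d/np.linalg.norm(d)
def onz(n,uv,z,p=None):
    o,d=ray(n,uv,p);return o+d*(z-o[2])/d[2]
def tri(a,b):
    (o1,d1),(o2,d2)=a,b
    t=np.linalg.lstsq(np.c_[d1,-d2],o2-o1,rcond=None)[0]
    p,q=o1+d1*t[0],o2+d2*t[1];return (p+q)/2,np.linalg.norm(p-q)
def mask(im,lo,hi,roi=None):
    h=cv2.cvtColor(im,cv2.COLOR_RGB2HSV);m=cv2.inRange(h,np.array(lo),np.array(hi))
    if roi is not None:
        z=np.zeros_like(m);x0,y0,x1,y1=roi;z[y0:y1,x0:x1]=m[y0:y1,x0:x1];m=z
    return m
def big(m):
    m=cv2.morphologyEx(m,cv2.MORPH_CLOSE,np.ones((5,5),np.uint8))
    c=max(cv2.findContours(m,cv2.RETR_EXTERNAL,cv2.CHAIN_APPROX_NONE)[0],key=cv2.contourArea);return c
def load(n): return cv2.imread(n)[:,:,::-1].copy()
COP=((3,100,120),(13,255,255));GL=((40,5,190),(100,40,255))
E
python3 - <<'E'
from h import *
T,S=load("pics/top0.png"),load("pics/scene0.png")
for nm,px in (("cop",T[243,226]),("glass",T[250,430]),("rail",T[216,440]),("plate",T[280,400])): print(nm,cv2.cvtColor(px.reshape(1,1,3),cv2.COLOR_RGB2HSV)[0,0])
for nm,c,z,rt,rs in (("cop",COP,.048,(205,225,265,265),(380,200,450,260)),("glass",GL,.03,(370,200,500,300),(195,120,310,200))):
    cs=[big(mask(T,*c,rt)),big(mask(S,*c,rs))]
    r=[cv2.minAreaRect(k) for k in cs];print(nm,r)
    cc=[(lambda m:(m['m10']/m['m00'],m['m01']/m['m00']))(cv2.moments(k)) for k in cs]
    P,e=tri(ray("top",cc[0]),ray("scene",cc[1]));print("tri",P.round(4),e.round(4))
    b=cv2.boxPoints(r[0]);w=np.array([onz("top",q,z) for q in b]);print(w.round(4).tolist(),[np.linalg.norm(w[i]-w[i-1]).round(4) for i in range(4)])
    for n,q in zip(("top","scene"),cc): print(n,onz(n,q,z).round(4))
E
```

```text
cop [ 11 153 239]
glass [ 75  17 242]
rail [ 12   6 231]
plate [150  14  71]
cop [((231.5, 242.0), (20.0, 29.0), 90.0), ((416.50006103515625, 224.00001525878906), (34.882659912109375, 18.335756301879883), 26.56505012512207)]
tri [0.5188 0.1942 0.0444] 0.0011
[[0.5394, 0.2243, 0.048], [0.5406, 0.1633, 0.048], [0.4991, 0.1612, 0.048], [0.4979, 0.2217, 0.048]] [np.float64(0.0416), np.float64(0.0611), np.float64(0.0416), np.float64(0.0606)]
top [0.5189 0.1928 0.048 ]
scene [0.5222 0.1957 0.048 ]
glass [((432.73712158203125, 249.96786499023438), (88.2376937866211, 54.91716766357422), 10.154266357421875), ((256.0000305175781, 153.5), (69.02751922607422, 36.732303619384766), 38.1572265625)]
tri [ 0.5087 -0.2261  0.0293] 0.0093
[[0.4692, -0.1285, 0.03], [0.5839, -0.1498, 0.03], [0.5539, -0.3336, 0.03], [0.441, -0.3087, 0.03]] [np.float64(0.1823), np.float64(0.1166), np.float64(0.1862), np.float64(0.1156)]
top [ 0.5114 -0.2299  0.03  ]
scene [ 0.5079 -0.2206  0.03  ]
```

```bash
python3 - <<'E'
from h import *
from scipy.spatial.transform import Rotation as Ro
s=ctrl.observe();R=Ro.from_rotvec(s["ee_rot"]).as_matrix();print(R.round(3))
p=camera_params("wrist");T=np.array(p["camera_from_world"]);o=-T[:3,:3].T@T[:3,3]
print("cam in tool",(R.T@(o-s["eef_pos"])).round(4),"cam axes in tool",(R.T@T[:3,:3].T).round(3),np.round(p["camera_matrix"],1).tolist())
print(R.T@(np.array([.519,.193,.23])-s["eef_pos"])/.02)
E
```

```text
[[-0.901  0.433 -0.001]
 [ 0.433  0.901 -0.002]
 [-0.    -0.002 -1.   ]]
cam in tool [ 0.0698 -0.0003 -0.1431] cam axes in tool [[ 0.001  0.962  0.274]
 [ 1.    -0.001 -0.001]
 [-0.     0.274 -0.962]] [[309.7, 0.0, 322.1], [0.0, 309.7, 201.2], [0.0, 0.0, 1.0]]
[-19.21561533 -12.53741318   0.04559116]
```

step_arm --deltas '[{"travel":[-0.84,-0.55,0]},{"travel":[-0.84,-0.55,0]},{"travel":[-0.84,-0.55,0]},{"travel":[-0.84,-0.55,0]},{"travel":[-0.84,-0.55,0]},{"travel":[-0.84,-0.55,0]},{"travel":[-0.84,-0.55,0]},{"travel":[-0.84,-0.55,0]},{"travel":[-0.84,-0.55,0]},{"travel":[-0.84,-0.55,0]},{"travel":[-0.84,-0.55,0]},{"travel":[-0.84,-0.55,0]},{"travel":[-0.84,-0.55,0]},{"travel":[-0.84,-0.55,0]},{"travel":[-0.84,-0.55,0]},{"travel":[-0.84,-0.55,0]},{"travel":[-0.84,-0.55,0]},{"travel":[-0.84,-0.55,0]},{"travel":[-0.84,-0.55,0]},{"travel":[-0.84,-0.55,0]}]'

```text
$.deltas[0]: bad value
```

step_arm --deltas '[{"travel":[-0.8,-0.5,0.1],"yaw":1},{"travel":[-0.7,-0.7,0.2],"yaw":1},{"travel":[-0.5,-0.7,0.3],"yaw":1},{"travel":[0,0,0.3],"yaw":1},{"travel":[0,0,0.3],"yaw":1},{"travel":[0,0,0.3],"yaw":1},{"travel":[0,0,0.3],"yaw":1},{"travel":[0,0,0.3],"yaw":1},{"travel":[0,0,0.3],"yaw":1},{"travel":[0,0,0.3],"yaw":1},{"travel":[0,0,0.2],"yaw":1},{"travel":[0,0,0],"yaw":0.3},{"travel":[0,0,0]}]'

```text
$.deltas[12]: bad value
```

```bash
python3 - <<'E'
from h import *
import pickle
s=ctrl.observe();p=camera_params("wrist");im=read_camera("wrist")
cv2.imwrite("pics/w1.png",im[:,:,::-1]);pickle.dump((s,p),open("pics/w1.pkl","wb"))
print(s["eef_pos"],s["ee_rot"],s["time"])
E
```

```text
[0.28115286 0.58542831 0.23047927] [-6.97469571e-01 -3.06282290e+00  2.60382812e-03] 0.1
```

View pics/w1.png

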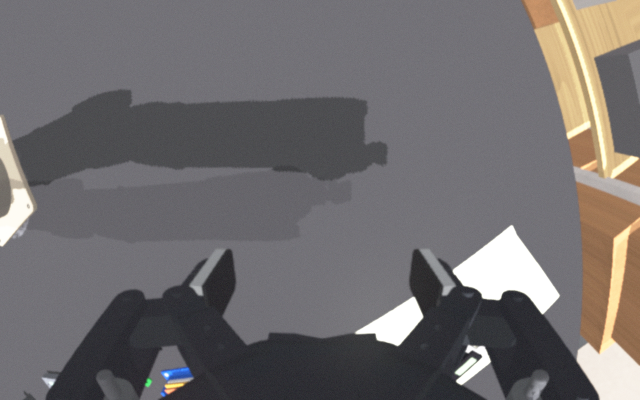

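The call was refused because each row needs a yaw. The picture shows the bare bench at the start pose, with the finger tips at about (212,280) and (432,280).

step_arm --deltas '[{"travel":[-0.84,-0.55,0],"yaw":0},{"travel":[-0.84,-0.55,0],"yaw":0},{"travel":[-0.84,-0.55,0],"yaw":0},{"travel":[-0.84,-0.55,0],"yaw":0},{"travel":[-0.84,-0.55,0],"yaw":0},{"travel":[-0.84,-0.55,0],"yaw":0},{"travel":[-0.84,-0.55,0],"yaw":0},{"travel":[-0.84,-0.55,0],"yaw":0},{"travel":[-0.84,-0.55,0],"yaw":0},{"travel":[-0.84,-0.55,0],"yaw":0},{"travel":[-0.84,-0.55,0],"yaw":0},{"travel":[-0.84,-0.55,0],"yaw":0},{"travel":[-0.84,-0.55,0],"yaw":0},{"travel":[-0.84,-0.55,0],"yaw":0},{"travel":[-0.84,-0.55,0],"yaw":0},{"travel":[-0.84,-0.55,0],"yaw":0},{"travel":[-0.84,-0.55,0],"yaw":0},{"travel":[-0.84,-0.55,0],"yaw":0},{"travel":[-0.84,-0.55,0],"yaw":0},{"travel":[-0.84,-0.55,0],"yaw":0}]'

```text
time: 1.82
eef_pos: [0.4893, 0.2412, 0.2311]
ee_rot: [-0.697, -3.063, 0.0]
contact_force: [0.7, 0.1, 0.9]
gripper_width: 0.0854
grip_force: 0.0
```

step_arm --deltas '[{"travel":[-0.8,-0.5,0.1],"yaw":1},{"travel":[-0.7,-0.7,0.2],"yaw":1},{"travel":[-0.5,-0.7,0.3],"yaw":1},{"travel":[0,0,0.3],"yaw":1},{"travel":[0,0,0.3],"yaw":1},{"travel":[0,0,0.3],"yaw":1},{"travel":[0,0,0.3],"yaw":1},{"travel":[0,0,0.3],"yaw":1},{"travel":[0,0,0.3],"yaw":1},{"travel":[0,0,0.3],"yaw":1},{"travel":[0,0,0.2],"yaw":1},{"travel":[0,0,0],"yaw":0.3},{"travel":[0,0,0],"yaw":0}]'

```text
time: 2.9
eef_pos: [0.503, 0.1898, 0.173]
ee_rot: [-2.228, -2.215, 0.001]
contact_force: [-0.3, 0.3, -0.1]
gripper_width: 0.0855
grip_force: 0.0
```

```bash
python3 - <<'E'
from h import *
import pickle
s=ctrl.observe();p=camera_params("wrist");im=read_camera("wrist")
cv2.imwrite("pics/w2.png",im[:,:,::-1]);pickle.dump((s,p),open("pics/w2.pkl","wb"))
print(s["eef_pos"],s["ee_rot"],s["time"])
E
```

```text
[0.50302836 0.18980078 0.17300674] [-2.22808996e+00 -2.21468627e+00  1.44109560e-03] 2.9
```

View pics/w2.png

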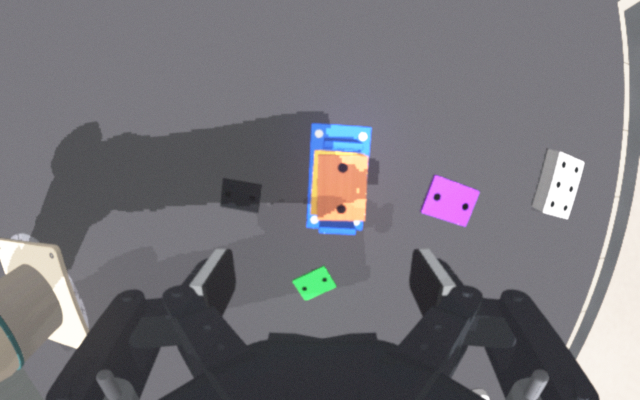

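The wrist view shows the pile at (340,185) in the cradle at (340,180). The loose small black plate is at (240,195), green at (314,283) and purple at (451,201). Candidates for blank_black are the loose plate (scene 425,207) and the layer in the pile (scene 413,236). I'll confirm which in one crop and measure the pile.

```bash
python3 - <<'E'
from h import *
import pickle
S=load("pics/scene0.png");W=load("pics/w2.png")
a=cv2.resize(S[195:270,375:455],(533,500),interpolation=cv2.INTER_CUBIC)[:, :390];b=cv2.resize(W[115:245,290:390],(400,520),interpolation=cv2.INTER_CUBIC)[:500]
a=cv2.resize(S[195:265,377:447],(400,500),interpolation=cv2.INTER_CUBIC)
cv2.imwrite("pics/crop1.png",np.hstack([a,b])[:,:,::-1])
s,p=pickle.load(open("pics/w2.pkl","rb"))
for c in ((150,316),(185,325),(185,345),(190,313)): print(c,cv2.cvtColor(W[c].reshape(1,1,3),cv2.COLOR_RGB2HSV)[0,0])
for nm,lo,hi,z in (("cop+yel",(3,100,120),(30,255,255),.048),("cop",(3,100,120),(13,255,255),.048),("blue",(105,150,60),(120,255,255),.006)):
    c=big(mask(W,lo,hi,(290,110,400,240)));w=np.array([onz("wrist",q[0],z,p)[:2] for q in c],np.float32)
    r=cv2.minAreaRect(w);print(nm,np.round(r[0],4),np.round(r[1],4),r[2])
P,e=tri(ray("wrist",(342.5,168),p),(0,0)) if 0 else (0,0)
# parallax: dark holes / copper centroid in scene vs wrist
def cen(c): m=cv2.moments(c);return m['m10']/m['m00'],m['m01']/m['m00']
cw=cen(big(mask(W,(3,100,120),(13,255,255),(290,110,400,240))));cs=cen(big(mask(S,*COP,(380,200,450,260))));ct=cen(big(mask(load("pics/top0.png"),*COP,(205,225,265,265))))
print(tri(ray("wrist",cw,p),ray("scene",cs)),tri(ray("wrist",cw,p),ray("top",ct)))
E
```

```text
(150, 316) [ 12  68 219]
(185, 325) [  9 129 236]
(185, 345) [ 10 128 240]
(190, 313) [ 24 133 250]
cop+yel [0.5184 0.196 ] [0.0623 0.0493] 86.66705322265625
cop [0.52  0.195] [0.0588 0.0439] 89.57714080810547
blue [0.5181 0.1923] [0.1154 0.0596] 86.56330871582031
(array([0.51711362, 0.19539414, 0.04293638]), np.float64(0.002087947656949744)) (array([0.51830571, 0.19530022, 0.03781252]), np.float64(0.0019445032946356874))
```

View pics/crop1.png

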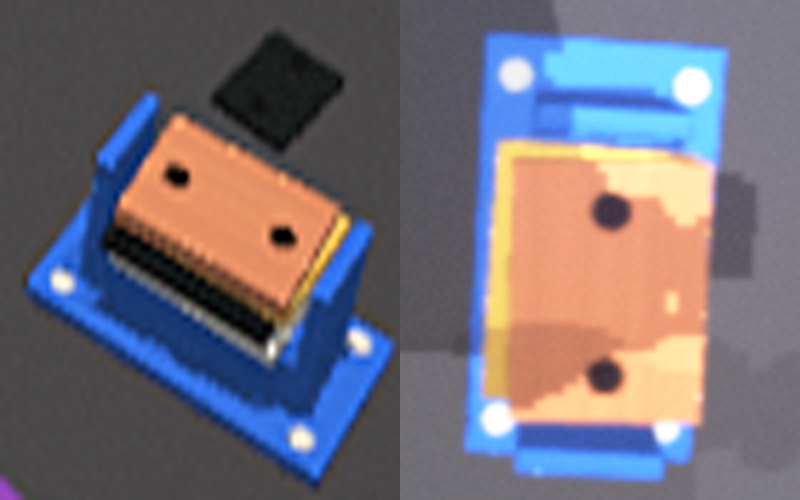

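The crop confirms it: the black layer second from the bottom of the pile is the full-size blank_black, and the loose plate beside the cradle is smaller. Next I'll centre above the pile, lower, and take a second wrist view.

step_arm --deltas '[{"travel":[0.27,0.8,0.6],"yaw":0.55},{"travel":[0,0,1],"yaw":0},{"travel":[0,0,1],"yaw":0},{"travel":[0,0,0],"yaw":0}]'

```text
time: 3.28
eef_pos: [0.5173, 0.1946, 0.1186]
ee_rot: [-2.285, -2.152, 0.008]
contact_force: [0.2, 0.6, -0.7]
gripper_width: 0.0856
grip_force: 0.0
```

```bash
python3 - <<'E'
from h import *
import pickle
s=ctrl.observe();p=camera_params("wrist");im=read_camera("wrist")
cv2.imwrite("pics/w3.png",im[:,:,::-1]);pickle.dump((s,p),open("pics/w3.pkl","wb"))
print(s["eef_pos"],s["ee_rot"],s["time"])
def holes(W,roi):
    m=mask(W,(0,0,0),(180,255,75),roi);n,l,st,ce=cv2.connectedComponentsWithStats(m)
    return [(st[i,4],*ce[i].round(1)) for i in range(1,n) if 15<st[i,4]<250]
W2=load("pics/w2.png");p2=pickle.load(open("pics/w2.pkl","rb"))[1]
print(holes(W2,(318,155,362,220)))
for nm,lo,hi,z in (("cop+yel",(3,80,120),(30,255,255),.048),("cop",(3,80,120),(13,255,255),.048)):
    c=big(mask(im,lo,hi,(240,80,440,300)));w=np.array([onz("wrist",q[0],z,p)[:2] for q in c],np.float32)
    r=cv2.minAreaRect(w);print(nm,cv2.boundingRect(c),np.round(r[0],4),np.round(r[1],4),r[2])
x,y,w,h=cv2.boundingRect(c);print(holes(im,(x+4,y+4,x+w-4,y+h-4)))
E
```

```text
[0.51725464 0.1945869  0.11862729] [-2.28521781 -2.15220045  0.00782448] 3.2833
[(np.int32(31), np.float64(342.5), np.float64(167.5)), (np.int32(27), np.float64(340.6), np.float64(208.5))]
cop+yel (290, 167, 67, 84) [0.5173 0.1961] [0.0634 0.0483] 86.58916473388672
cop (296, 170, 61, 81) [0.5197 0.1949] [0.0606 0.043 ] 88.25313568115234
[(np.int32(59), np.float64(326.1), np.float64(186.8)), (np.int32(52), np.float64(327.6), np.float64(236.6))]
```

```bash
python3 - <<'E'
from h import *
import pickle
p2=pickle.load(open("pics/w2.pkl","rb"))[1];p3=pickle.load(open("pics/w3.pkl","rb"))[1]
for a,b in (((342.5,167.5),(326.1,186.8)),((340.6,208.5),(327.6,236.6))):
    P,e=tri(ray("wrist",a,p2),ray("wrist",b,p3));print(P.round(4),e.round(4),onz("wrist",b,.048,p3).round(4))
im=load("pics/w3.png");c=big(mask(im,(105,150,60),(120,255,255),(240,80,440,320)))
w=np.array([onz("wrist",q[0],.006,p3)[:2] for q in c],np.float32);r=cv2.minAreaRect(w);print(np.round(r[0],4),np.round(r[1],4),r[2])
E
```

```text
[0.5205 0.2136 0.049 ] 0.0001 [0.5205 0.2134 0.048 ]
[0.5193 0.1762 0.0497] 0.0004 [0.5195 0.1753 0.048 ]
[0.5165 0.2367] [0.0276 0.0509] 87.60175323486328
```

step_arm --deltas '[{"travel":[0,0.03,1],"yaw":0},{"travel":[0,0,1],"yaw":0},{"travel":[0,0,1],"yaw":0},{"travel":[0,0,1],"yaw":0},{"travel":[0,0,0.6],"yaw":0},{"travel":[0,0,0],"yaw":0}]'

```text
time: 3.83
eef_pos: [0.5192, 0.1947, 0.0283]
ee_rot: [-2.288, -2.151, 0.003]
contact_force: [-0.4, 0.5, 0.2]
gripper_width: 0.0858
grip_force: 0.0
```

step_arm --deltas '[{"travel":[0,0,0.3],"yaw":0},{"travel":[0,0,0],"yaw":0}]'

```text
time: 4.0
eef_pos: [0.5205, 0.1952, 0.0238]
ee_rot: [2.289, 2.152, 0.002]
contact_force: [-0.4, 0.5, 0.8]
gripper_width: 0.0853
grip_force: 0.0
```

step_arm --deltas '[{"travel":[0,0,0],"yaw":0},{"travel":[0,0,0],"yaw":0},{"travel":[0,0,0],"yaw":0},{"travel":[0,0,0],"yaw":0},{"travel":[0,0,0],"yaw":0},{"travel":[0,0,0],"yaw":0},{"travel":[0,0,0],"yaw":0},{"travel":[0,0,0],"yaw":0}]' --gripper -1 --grip_force 40

```text
time: 4.67
eef_pos: [0.5194, 0.1953, 0.0242]
ee_rot: [-2.288, -2.151, 0.0]
contact_force: [-3.0, 0.3, 6.4]
gripper_width: 0.0434
grip_force: 41.7
```

step_arm --deltas '[{"travel":[0,0,0],"yaw":0},{"travel":[0,0,0.16],"yaw":0},{"travel":[0,0,0],"yaw":0}]' --gripper 0.4

```text
time: 4.92
eef_pos: [0.5199, 0.195, 0.0198]
ee_rot: [2.289, 2.152, -0.0]
contact_force: [0.4, -0.2, -0.2]
gripper_width: 0.0595
grip_force: 0.0
```

step_arm --deltas '[{"travel":[0,0,0],"yaw":0},{"travel":[0,0,0],"yaw":0},{"travel":[0,0,0],"yaw":0},{"travel":[0,0,0],"yaw":0},{"travel":[0,0,0],"yaw":0}]' --gripper -1 --grip_force 60

```text
time: 5.33
eef_pos: [0.52, 0.195, 0.0201]
ee_rot: [2.289, 2.151, -0.0]
contact_force: [-0.7, 0.2, 1.2]
gripper_width: 0.0433
grip_force: 62.3
```

step_arm --deltas '[{"travel":[0,0,-0.3],"yaw":0},{"travel":[0,0,-0.6],"yaw":0},{"travel":[0,0,-1],"yaw":0},{"travel":[0,0,-1],"yaw":0},{"travel":[0,0,-1],"yaw":0},{"travel":[0,0,0],"yaw":0}]'

```text
time: 5.83
eef_pos: [0.5223, 0.1956, 0.1021]
ee_rot: [2.288, 2.15, 0.01]
contact_force: [1.0, 1.0, -4.1]
gripper_width: 0.043
grip_force: 61.8
```

```bash
python3 - <<'E'
from h import *
S=read_camera("scene");W=read_camera("wrist")
a=cv2.resize(S[150:270,360:460],(400,480),interpolation=cv2.INTER_CUBIC);b=cv2.resize(W[160:310,240:400],(400,480))
cv2.imwrite("pics/s4.png",np.hstack([a,b])[:,:,::-1])
T=read_camera("top");cv2.imwrite("pics/top4.png",T[:,:,::-1])
# rail face: white rail pixels & glass boundary
for p in ("top",):
    g=big(mask(T,*GL,(370,200,500,300)));w=np.array([onz("top",q[0],.03)[:2] for q in g],np.float32);r=cv2.minAreaRect(w)
    print(np.round(r[0],4),np.round(r[1],4),r[2],cv2.boxPoints(r).round(4).tolist())
s=ctrl.observe();print(s["eef_pos"],s["ee_rot"],s["time"],s["joints"].round(2))
E
```

```text
[ 0.5123 -0.2293] [0.1805 0.1159] 80.82465362548828 [[0.4406999945640564, -0.3091999888420105], [0.5551000237464905, -0.32760000228881836], [0.583899974822998, -0.14949999749660492], [0.46950000524520874, -0.13099999725818634]]
[0.51931955 0.19510204 0.09791268] [-2.28857511e+00 -2.15145067e+00  7.76188717e-04] 5.9833 [-0.61  0.7   0.3   1.91 -0.36  0.59 -0.13]
```

View pics/s4.png

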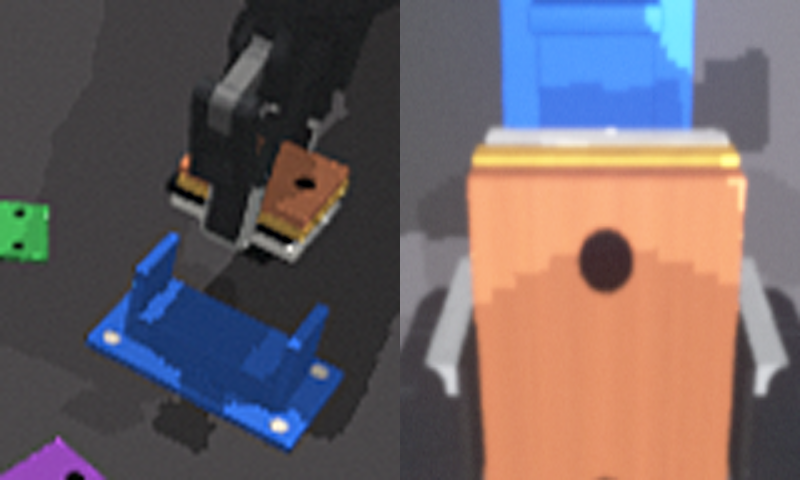

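All four blanks were lifted. Their widths are flush, with the ends ragged by a few mm: the copper edge is at (605,170) in the crop, and yellow and bright stick out at the far end. Now to carry the pile to the glass.

step_arm --deltas '[{"travel":[-0.5,0.05,-0.2],"yaw":0},{"travel":[-1,0.05,0],"yaw":0},{"travel":[-1,0.05,0],"yaw":0},{"travel":[-1,0.05,0],"yaw":0},{"travel":[-1,0.05,0],"yaw":0},{"travel":[-1,0.05,0],"yaw":0},{"travel":[-1,0.05,0],"yaw":0},{"travel":[-1,0.05,0],"yaw":0},{"travel":[-1,0.05,0],"yaw":0},{"travel":[-1,0.05,0],"yaw":0},{"travel":[-1,0.05,0],"yaw":0},{"travel":[-1,0.05,0],"yaw":0},{"travel":[-1,0.05,0],"yaw":0},{"travel":[-1,0.05,0],"yaw":0},{"travel":[-1,0.05,0],"yaw":0},{"travel":[-1,0.05,0],"yaw":0},{"travel":[-1,0.05,0],"yaw":0},{"travel":[-1,0.05,0],"yaw":0},{"travel":[-1,0.05,0],"yaw":0},{"travel":[-1,0.05,0],"yaw":0}]'

```text
time: 7.65
eef_pos: [0.5141, -0.1971, 0.1011]
ee_rot: [-2.289, -2.149, 0.003]
contact_force: [0.4, -0.3, -3.6]
gripper_width: 0.0437
grip_force: 61.8
```

step_arm --deltas '[{"travel":[-1,0.05,0],"yaw":0.5},{"travel":[-0.7,0.05,0],"yaw":0.48},{"travel":[0,0,0],"yaw":0},{"travel":[0,0,0],"yaw":0}]'

```text
time: 7.98
eef_pos: [0.5137, -0.2303, 0.1014]
ee_rot: [-2.393, -2.033, 0.002]
contact_force: [0.5, 0.2, -4.3]
gripper_width: 0.0428
grip_force: 61.8
```

```bash
cat >> h.py <<'E'
import pickle
from scipy.spatial.transform import Rotation as Ro
def shot(k):
    s=ctrl.observe();p=camera_params("wrist");im=read_camera("wrist")
    cv2.imwrite(f"pics/{k}.png",im[:,:,::-1]);pickle.dump((s,p),open(f"pics/{k}.pkl","wb"));return s,p,im
def tooly(s): return Ro.from_rotvec(s["ee_rot"]).as_matrix()[:2,1]
E
python3 - <<'E'
from h import *
s,p,im=shot("w5")
print(s["eef_pos"],s["time"],tooly(s),s["contact_force"])
E
```

```text
[ 0.51374378 -0.2302793   0.10140022] 7.9833 [ 0.98687984 -0.1614453 ] [ 0.49101846  0.1734667  -4.32643389]
```

View pics/w5.png

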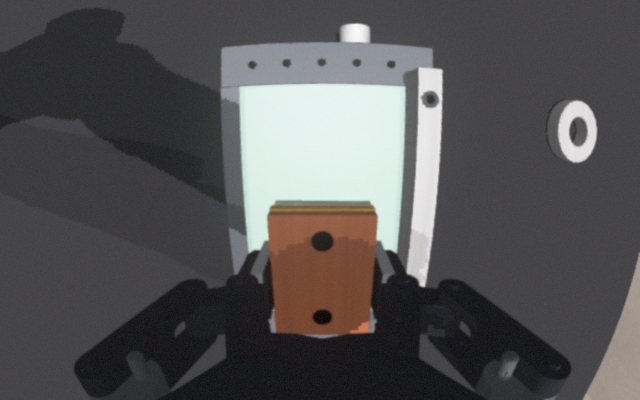

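The wrist view shows the pile held over the glass. The glass spans columns 241–405 at row 90, and the rail is at columns 412–440. I'll fit the glass edges for the rail's face and yaw.

```bash
python3 - <<'E'
from h import *
s,p=pickle.load(open("pics/w5.pkl","rb"));im=load("pics/w5.png")
m=mask(im,(60,12,150),(100,60,255),(225,60,425,300))
L,Rr=[],[]
for r in range(95,195,3):
    c=np.where(m[r,225:425])[0]
    if len(c)>50: L.append(onz("wrist",(c[0]+224.5,r),.03,p)[:2]);Rr.append(onz("wrist",(c[-1]+225.5,r),.03,p)[:2])
y=tooly(s)
for nm,a in (("L",L),("R",Rr)):
    a=np.array(a);vx,vy,x0,y0=cv2.fitLine(a.astype(np.float32),cv2.DIST_HUBER,0,.01,.01).ravel();d=np.array([vx,vy])*np.sign(vy)
    n=np.array([d[1],-d[0]]);print(nm,d,"dist TCP->line along n",n@(np.array([x0,y0])-s["eef_pos"][:2]), (a-[x0,y0])@n.T.round(4)[:,None].ravel() if 0 else np.std((a-[x0,y0])@n))
print(cv2.cvtColor(im[140,300:440:8].reshape(1,-1,3),cv2.COLOR_RGB2HSV)[0].tolist())
# far glass end row -> y position
r0=[onz("wrist",(c,np.where(m[60:150,c])[0][0]+59.5),.03,p)[:2] for c in range(260,390,10)]
r0=np.array(r0);print("top edge along raildir rel TCP",((r0-s["eef_pos"][:2])@np.array([.16,.987])).round(4))
E
```

```text
L [0.15581644 0.98778605] dist TCP->line along n -0.05837171282843176 0.00022541689724374733
R [0.1623398 0.9867349] dist TCP->line along n 0.05741830278726717 0.00022304408878242723
[[82, 16, 242], [80, 16, 244], [79, 15, 244], [80, 16, 244], [81, 15, 244], [79, 15, 243], [78, 16, 243], [80, 16, 243], [79, 17, 244], [80, 16, 243], [79, 18, 242], [79, 17, 242], [78, 19, 242], [81, 26, 164], [90, 3, 95], [165, 2, 233], [0, 0, 231], [15, 2, 229]]
top edge along raildir rel TCP [0.0925 0.0921 0.1068 0.0924 0.0922 0.0921 0.0921 0.0921 0.0928 0.0923
 0.0924 0.0927 0.0923]
```

step_arm --deltas '[{"travel":[0,0,1],"yaw":0},{"travel":[0,0,1],"yaw":0},{"travel":[0,0,1],"yaw":0},{"travel":[0,0,0.4],"yaw":0},{"travel":[0,0,0],"yaw":0},{"travel":[0,0,0],"yaw":0}]'

```text
time: 8.53
eef_pos: [0.5149, -0.2287, 0.0341]
ee_rot: [-2.39, -2.038, 0.0]
contact_force: [0.4, -0.8, -3.7]
gripper_width: 0.0428
grip_force: 62.2
```

step_arm --deltas '[{"travel":[0,0,0.1],"yaw":0},{"travel":[0,0,0.1],"yaw":0},{"travel":[0,0,0],"yaw":0}]'

```text
time: 8.78
eef_pos: [0.5154, -0.2296, 0.0307]
ee_rot: [2.391, 2.036, 0.001]
contact_force: [0.0, 0.3, -4.1]
gripper_width: 0.0427
grip_force: 62.2
```

step_arm --deltas '[{"travel":[0,0,0.07],"yaw":0},{"travel":[0,0,0.07],"yaw":0},{"travel":[0,0,0],"yaw":0},{"travel":[0,0,0],"yaw":0}]'

```text
time: 9.12
eef_pos: [0.5153, -0.2297, 0.0283]
ee_rot: [2.391, 2.036, 0.001]
contact_force: [-0.9, 0.6, 6.6]
gripper_width: 0.043
grip_force: 67.8
```

step_arm --deltas '[{"travel":[0,0,0],"yaw":0},{"travel":[0,0,0],"yaw":0},{"travel":[0,0,0],"yaw":0},{"travel":[0,0,0],"yaw":0}]' --gripper 0.3 --grip_force 20

```text
time: 9.45
eef_pos: [0.515, -0.2296, 0.0273]
ee_rot: [2.392, 2.037, 0.0]
contact_force: [0.3, 0.8, 1.0]
gripper_width: 0.0556
grip_force: 0.0
```

step_arm --deltas '[{"travel":[0,0,-0.1],"yaw":0},{"travel":[0,0,0],"yaw":0},{"travel":[0,0,0],"yaw":0},{"travel":[0,0,0],"yaw":0},{"travel":[0,0,0],"yaw":0},{"travel":[0,0,0],"yaw":0}]' --gripper -1 --grip_force 40

```text
time: 9.95
eef_pos: [0.5149, -0.2295, 0.0293]
ee_rot: [-2.392, -2.037, 0.0]
contact_force: [-0.3, -0.4, 0.2]
gripper_width: 0.0432
grip_force: 43.1
```

step_arm --deltas '[{"travel":[0,0,0],"yaw":0},{"travel":[0,0,0],"yaw":0},{"travel":[0,0,0],"yaw":0},{"travel":[0,0,0],"yaw":0}]' --gripper 0.4

```text
time: 10.28
eef_pos: [0.515, -0.2295, 0.0293]
ee_rot: [2.392, 2.037, 0.0]
contact_force: [0.1, -0.2, 0.8]
gripper_width: 0.0599
grip_force: 0.0
```

step_arm --deltas '[{"travel":[0,0,-0.5],"yaw":0},{"travel":[0,0,-1],"yaw":0},{"travel":[0,0,-1],"yaw":0},{"travel":[0,0,-1],"yaw":0},{"travel":[0,0,-0.5],"yaw":0},{"travel":[0,0,0],"yaw":0}]' --gripper 1

```text
time: 10.78
eef_pos: [0.5165, -0.2303, 0.112]
ee_rot: [2.389, 2.034, 0.004]
contact_force: [0.6, 0.5, 0.8]
gripper_width: 0.0855
grip_force: 0.0
```

```bash
python3 - <<'E'
from h import *
s,p,im=shot("w6")
print(s["eef_pos"],s["time"],tooly(s),s["contact_force"])
c=big(mask(im,(3,80,60),(30,255,255),(240,100,420,370)));w=np.array([onz("wrist",q[0],.054,p)[:2] for q in c],np.float32)
r=cv2.minAreaRect(w);print(np.round(r[0],4),np.round(r[1],4),r[2],cv2.boundingRect(c))
E
```

```text
[ 0.51651991 -0.23030219  0.11196194] 10.7833 [ 0.98721019 -0.1593502 ] [0.63755229 0.50347469 0.77965844]
[ 0.5149 -0.2274] [0.0617 0.0427] 80.42291259765625 (288, 170, 64, 86)
```

View pics/w6.png

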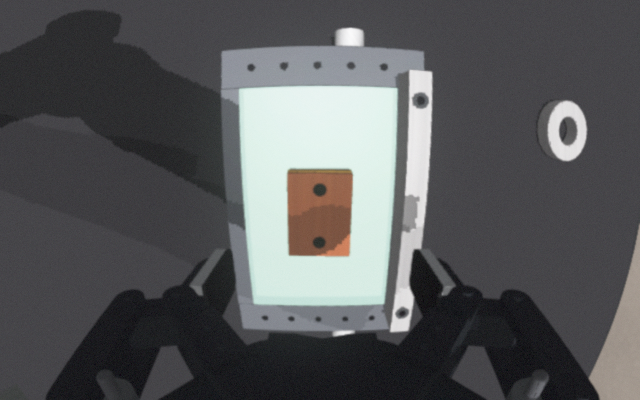

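The pile lies centred on the glass at (320,213), square to the rail at columns 405–430. Next I turn the tool 90° to squeeze the ends.

step_arm --deltas '[{"travel":[0,0,0],"yaw":-1},{"travel":[0,0,0],"yaw":-1},{"travel":[0,0,0],"yaw":-1},{"travel":[0,0,0],"yaw":-1},{"travel":[0,0,0],"yaw":-1},{"travel":[0,0,0],"yaw":-1},{"travel":[0,0,0],"yaw":-1},{"travel":[0,0,0],"yaw":-1},{"travel":[0,0,0],"yaw":-1},{"travel":[0,0,0],"yaw":-1},{"travel":[0,0,0],"yaw":-1},{"travel":[0,0,0],"yaw":-1},{"travel":[0,0,0],"yaw":-1},{"travel":[0,0,0],"yaw":-1},{"travel":[0,0,0],"yaw":-1},{"travel":[0,0,0],"yaw":-0.7},{"travel":[0,0,0],"yaw":0}]'

```text
time: 12.25
eef_pos: [0.514, -0.2291, 0.108]
ee_rot: [-0.25, -3.13, -0.003]
contact_force: [0.9, 0.5, 0.3]
gripper_width: 0.0857
grip_force: 0.0
```

```bash
python3 - <<'E'
from h import *
s=ctrl.observe();R=Ro.from_rotvec(s["ee_rot"]).as_matrix()
print(s["eef_pos"],s["time"],tooly(s),s["joints"].round(2),"travel to pile",(R.T@(np.array([.515,-.228,.04])-s["eef_pos"])/.02).round(2))
E
```

```text
[ 0.514006   -0.22911931  0.1079615 ] 12.25 [0.15855518 0.98734895] [ 0.5   0.68 -0.19  1.87  0.21  0.62  1.58] travel to pile [-0.05  0.06  3.4 ]
```

step_arm --deltas '[{"travel":[-0.05,0.06,1],"yaw":0},{"travel":[0,0,1],"yaw":0},{"travel":[0,0,1],"yaw":0},{"travel":[0,0,0.7],"yaw":0},{"travel":[0,0,0.3],"yaw":0},{"travel":[0,0,0],"yaw":0},{"travel":[0,0,0],"yaw":0}]'

```text
time: 12.83
eef_pos: [0.516, -0.2283, 0.029]
ee_rot: [-0.253, -3.131, -0.001]
contact_force: [0.3, -0.1, -0.1]
gripper_width: 0.0855
grip_force: 0.0
```

step_arm --deltas '[{"travel":[0,0,0.13],"yaw":0},{"travel":[0,0,0],"yaw":0},{"travel":[0,0,0],"yaw":0},{"travel":[0,0,0],"yaw":0},{"travel":[0,0,0],"yaw":0},{"travel":[0,0,0],"yaw":0}]' --gripper -1 --grip_force 40

```text
time: 13.33
eef_pos: [0.5166, -0.2294, 0.0277]
ee_rot: [0.253, 3.13, -0.002]
contact_force: [-1.1, -1.2, 5.8]
gripper_width: 0.0593
grip_force: 45.0
```

step_arm --deltas '[{"travel":[0,0,-0.03],"yaw":0},{"travel":[0,0,0],"yaw":0},{"travel":[0,0,0],"yaw":0}]' --gripper 0.7

```text
time: 13.58
eef_pos: [0.516, -0.2281, 0.0272]
ee_rot: [-0.252, -3.131, -0.001]
contact_force: [-0.2, 0.1, 0.2]
gripper_width: 0.0731
grip_force: 0.0
```

step_arm --deltas '[{"travel":[0,0,0],"yaw":0},{"travel":[0,0,0],"yaw":0},{"travel":[0,0,0],"yaw":0},{"travel":[0,0,0],"yaw":0}]' --gripper -1 --grip_force 30

```text
time: 13.92
eef_pos: [0.5161, -0.2284, 0.0273]
ee_rot: [-0.252, -3.131, -0.0]
contact_force: [-0.9, -0.5, 1.9]
gripper_width: 0.0592
grip_force: 33.3
```

```bash
python3 - <<'E'
from h import *
s=ctrl.observe();print(s["eef_pos"],s["time"],tooly(s),s["gripper_width"],s["contact_force"])
n=np.array([.987,-.16]);print("gap pile->rail if centred on TCP:", n@(np.array([.51374,-.23028])+.0574*n-s["eef_pos"][:2])-.022, "centred on (0.515,-.2285):",n@(np.array([.51374,-.23028])+.0574*n-[.515,-.2285])-.022)
E
```

```text
[ 0.51606919 -0.22835728  0.02733659] 13.9167 [0.16001582 0.98711444] 0.05918242142771905 [-0.93044257 -0.50943285  1.85371235]
gap pile->rail if centred on TCP: 0.0333954609906776 centred on (0.515,-.2285): 0.03442792059999994
```

step_arm --deltas '[{"travel":[-0.3,0,0],"yaw":0},{"travel":[-0.3,0,0],"yaw":0},{"travel":[-0.3,0,0],"yaw":0},{"travel":[-0.3,0,0],"yaw":0},{"travel":[-0.2,0,0],"yaw":0},{"travel":[0,0,0],"yaw":0}]'

```text
time: 14.42
eef_pos: [0.5434, -0.2331, 0.0273]
ee_rot: [-0.252, -3.13, 0.0]
contact_force: [-2.6, -0.4, 4.2]
gripper_width: 0.0598
grip_force: 33.5
```

step_arm --deltas '[{"travel":[-0.08,0,0],"yaw":0},{"travel":[-0.08,0,0],"yaw":0},{"travel":[-0.08,0,0],"yaw":0},{"travel":[0,0,0],"yaw":0}]'

```text
time: 14.75
eef_pos: [0.5467, -0.2337, 0.0273]
ee_rot: [-0.253, -3.128, -0.0]
contact_force: [-4.5, 0.4, 5.6]
gripper_width: 0.0597
grip_force: 33.8
```

step_arm --deltas '[{"travel":[-0.08,0,0],"yaw":0},{"travel":[-0.08,0,0],"yaw":0},{"travel":[0,0,0],"yaw":0}]'

```text
time: 15.0
eef_pos: [0.5499, -0.2342, 0.0273]
ee_rot: [-0.253, -3.128, -0.0]
contact_force: [-4.9, 0.3, 6.8]
gripper_width: 0.0595
grip_force: 33.8
```

step_arm --deltas '[{"travel":[-0.06,0,0],"yaw":0},{"travel":[0,0,0],"yaw":0}]'

```text
time: 15.17
eef_pos: [0.5507, -0.2343, 0.0273]
ee_rot: [-0.253, -3.127, -0.0]
contact_force: [-5.3, 0.1, 6.7]
gripper_width: 0.0596
grip_force: 33.9
```

step_arm --deltas '[{"travel":[-0.08,0,0],"yaw":0},{"travel":[0,0,0],"yaw":0}]'

```text
time: 15.33
eef_pos: [0.5507, -0.2343, 0.0273]
ee_rot: [-0.252, -3.124, -0.001]
contact_force: [-7.8, 1.7, 11.3]
gripper_width: 0.0591
grip_force: 34.3
```

step_arm --deltas '[{"travel":[-0.08,0,0],"yaw":0},{"travel":[0,0,0],"yaw":0}]'

```text
time: 15.5
eef_pos: [0.5507, -0.2344, 0.0273]
ee_rot: [-0.252, -3.121, -0.001]
contact_force: [-12.5, 3.5, 14.0]
gripper_width: 0.0595
grip_force: 34.7
```

step_arm --deltas '[{"travel":[0,0,0],"yaw":0},{"travel":[0,0,0],"yaw":0},{"travel":[0,0,-0.2],"yaw":0},{"travel":[0,0,-0.5],"yaw":0},{"travel":[0,0,-1],"yaw":0},{"travel":[0,0,-1],"yaw":0},{"travel":[0,0,-1],"yaw":0},{"travel":[0,0,0],"yaw":0}]' --gripper 1

```text
time: 16.17
eef_pos: [0.5592, -0.2359, 0.1059]
ee_rot: [0.252, 3.123, -0.003]
contact_force: [1.9, 0.4, 0.3]
gripper_width: 0.0855
grip_force: 0.0
```

step_arm --deltas '[{"travel":[1,0,0],"yaw":0},{"travel":[1,0,0],"yaw":0},{"travel":[0.5,0,0],"yaw":0},{"travel":[0,0,0],"yaw":0},{"travel":[0,0,0],"yaw":0}]' --gripper -1

```text
time: 16.58
eef_pos: [0.5071, -0.2272, 0.1016]
ee_rot: [0.253, 3.13, -0.0]
contact_force: [0.6, -0.4, 0.8]
gripper_width: 0.026
grip_force: 0.0
```

```bash
python3 - <<'E'
from h import *
s,p,im=shot("w7")
print(s["eef_pos"],s["time"],tooly(s),s["gripper_width"])
c=big(mask(im,(3,80,60),(30,255,255),(200,20,440,300)));w=np.array([onz("wrist",q[0],.054,p)[:2] for q in c],np.float32)
r=cv2.minAreaRect(w);print(np.round(r[0],4),np.round(r[1],4),r[2],cv2.boundingRect(c))
n=np.array([.987,-.16]);print("centre to rail",n@(np.array([.51374,-.23028])-r[0])+.0574,"TCP to rail",n@(np.array([.51374,-.23028])-s["eef_pos"][:2])+.0574)
E
```

```text
[ 0.50713348 -0.22715289  0.10160275] 16.5833 [0.1603185  0.98706533] 0.025971513407506495
[ 0.544  -0.2333] [0.0425 0.0432] 80.82920837402344 (293, 246, 59, 54)
centre to rail 0.02700659042566297 TCP to rail 0.064420972190804
```

View pics/w7.png

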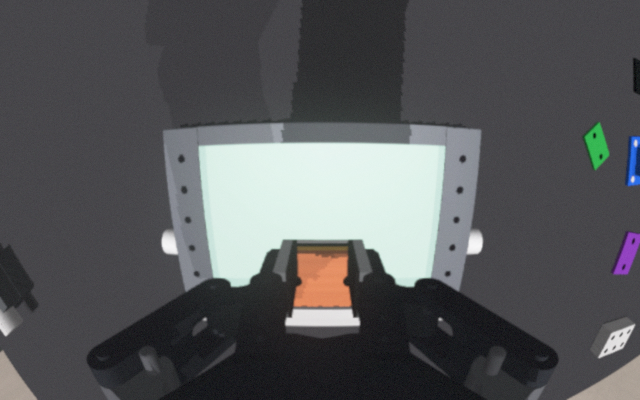

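The pile lies against the rail at (322,280), partly hidden by the fingers; the white rail is at row 318. Now a side tap with the shut fingers.

step_arm --deltas '[{"travel":[0.4,0,0],"yaw":0},{"travel":[0,0,1],"yaw":0},{"travel":[0,0,1],"yaw":0},{"travel":[0,0,0.9],"yaw":0},{"travel":[0,0,0.25],"yaw":0},{"travel":[0,0,0],"yaw":0},{"travel":[0,0,0],"yaw":0}]'

```text
time: 17.22
eef_pos: [0.4991, -0.2256, 0.0385]
ee_rot: [0.252, 3.131, 0.0]
contact_force: [0.5, -0.5, -0.5]
gripper_width: 0.0001
grip_force: 0.0
```

step_arm --deltas '[{"travel":[0,0,0.28],"yaw":0},{"travel":[0,0,0],"yaw":0},{"travel":[-0.3,0,0],"yaw":0},{"travel":[-0.3,0,0],"yaw":0},{"travel":[-0.1,0,0],"yaw":0},{"travel":[0,0,0],"yaw":0}]'

```text
time: 17.72
eef_pos: [0.514, -0.2281, 0.0331]
ee_rot: [0.252, 3.13, -0.0]
contact_force: [0.3, -0.1, -0.2]
gripper_width: -0.0
grip_force: 0.0
```

step_arm --deltas '[{"travel":[-0.06,0,0],"yaw":0},{"travel":[-0.06,0,0],"yaw":0},{"travel":[0,0,0],"yaw":0}]'

```text
time: 17.97
eef_pos: [0.5151, -0.2283, 0.0327]
ee_rot: [0.252, 3.131, 0.0]
contact_force: [0.1, 0.3, -0.6]
gripper_width: 0.0001
grip_force: 0.0
```

step_arm --deltas '[{"travel":[-0.06,0,0],"yaw":0},{"travel":[-0.06,0,0],"yaw":0},{"travel":[0,0,0],"yaw":0}]'

```text
time: 18.22
eef_pos: [0.5172, -0.2287, 0.0326]
ee_rot: [-0.252, -3.131, -0.0]
contact_force: [0.0, 0.5, 0.2]
gripper_width: -0.0001
grip_force: 0.0
```

step_arm --deltas '[{"travel":[-0.06,0,0],"yaw":0},{"travel":[-0.06,0,0],"yaw":0},{"travel":[0,0,0],"yaw":0}]'

```text
time: 18.47
eef_pos: [0.5175, -0.2288, 0.0324]
ee_rot: [-0.252, -3.127, -0.001]
contact_force: [-5.8, 1.3, 3.3]
gripper_width: -0.0001
grip_force: 2.6
```

step_arm --deltas '[{"travel":[-0.08,0,0],"yaw":0},{"travel":[-0.08,0,0],"yaw":0},{"travel":[0,0,0],"yaw":0}]'

```text
time: 18.72
eef_pos: [0.5175, -0.2288, 0.0321]
ee_rot: [-0.253, -3.121, -0.002]
contact_force: [-9.8, 3.2, 6.1]
gripper_width: -0.0001
grip_force: 5.3
```

step_arm --deltas '[{"travel":[0.3,0,0],"yaw":0},{"travel":[0.5,0,-0.5],"yaw":0},{"travel":[0.2,0,-1],"yaw":0},{"travel":[0,0,-1],"yaw":0},{"travel":[0,0,-1],"yaw":0},{"travel":[-1,0,-1],"yaw":0},{"travel":[-1,0,-0.5],"yaw":0},{"travel":[-1,0,0],"yaw":0},{"travel":[-1,0,0],"yaw":0},{"travel":[-1,0,0],"yaw":0},{"travel":[0,0,0],"yaw":0}]' --gripper 1

```text
time: 19.63
eef_pos: [0.6066, -0.2425, 0.1341]
ee_rot: [0.25, 3.124, -0.001]
contact_force: [1.2, 0.9, 0.5]
gripper_width: 0.0853
grip_force: 0.0
```

```bash
python3 - <<'E'
from h import *
s,p,im=shot("w8")
print(s["eef_pos"],s["time"])
S=read_camera("scene");cv2.imwrite("pics/s8.png",S[:,:,::-1])
a=cv2.resize(im[150:350,210:430],(440,400),interpolation=cv2.INTER_CUBIC);b=cv2.resize(S[125:205,190:260],(350,400),interpolation=cv2.INTER_CUBIC)
cv2.imwrite("pics/c8.png",np.hstack([a,b])[:,:,::-1])
E
```

```text
[ 0.60661278 -0.2425293   0.13406521] 19.6333
```

View pics/c8.png

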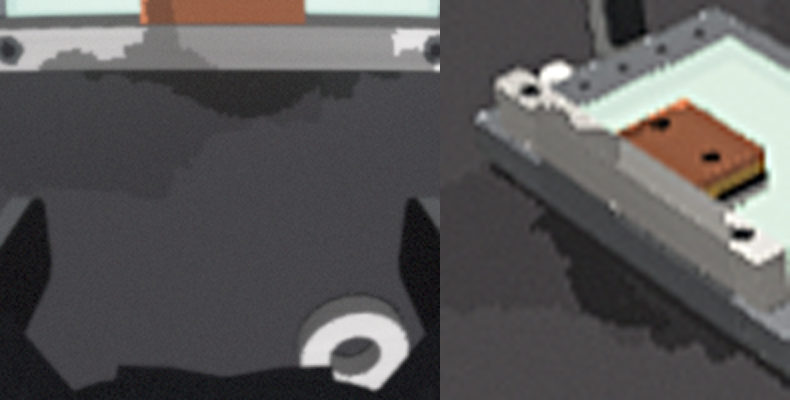

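The crop shows the pile against the rail (copper at (220,10) left, at (690,150) in the scene view), with the ring gauge untouched at (355,350). My picture allowance is used up, so I check flushness numerically from the wrist image, which looks nearly straight down.

```bash
python3 - <<'E'
from h import *
s,p=pickle.load(open("pics/w8.pkl","rb"));im=load("pics/w8.png")
T=np.array(p["camera_from_world"]);print("cam",(-T[:3,:3].T@T[:3,3]).round(3))
c=big(mask(im,(0,80,60),(30,255,255),(200,40,440,180)));x,y,w,h=cv2.boundingRect(c);print(x,y,w,h)
W=np.array([onz("wrist",q[0],.054,p)[:2] for q in c],np.float32);r=cv2.minAreaRect(W);print(np.round(r[0],4),np.round(r[1],4),r[2])
n=np.array([.987,-.16]);d=np.array([.16,.987]);o=np.array([.51374,-.23028])+.0574*n
print("centre rail frame",n@(r[0]-o),d@(r[0]-o)+.002)
hs=lambda a:cv2.cvtColor(a.reshape(1,-1,3),cv2.COLOR_RGB2HSV)[0].tolist()
xm,ym=x+w//2,y+h//2
print("left ",hs(im[ym,x-8:x+6]));print("right",hs(im[ym,x+w-6:x+w+8]));print("far(top)",hs(im[y-9:y+6,xm].copy()));print("rail",hs(im[y+h-4:y+h+6,xm].copy()))
E
```

```text
cam [ 0.536 -0.231  0.277]
280 102 83 60
[ 0.5497 -0.2342] [0.0598 0.0429] 80.48002624511719
centre rail frame -0.02126699108940654 0.003928834537825603
left  [[79, 17, 241], [78, 16, 240], [77, 17, 241], [78, 16, 241], [78, 18, 242], [78, 16, 241], [71, 15, 238], [24, 27, 223], [10, 90, 220], [10, 131, 226], [11, 136, 235], [10, 139, 229], [9, 135, 198], [10, 134, 167]]
right [[10, 132, 159], [10, 131, 162], [10, 129, 164], [10, 132, 164], [10, 123, 170], [12, 73, 184], [43, 17, 216], [78, 14, 238], [80, 16, 241], [79, 15, 241], [80, 16, 241], [77, 15, 242], [78, 16, 242], [79, 15, 243]]
far(top) [[83, 13, 242], [83, 13, 242], [85, 13, 242], [85, 12, 242], [85, 12, 241], [85, 13, 242], [85, 13, 241], [75, 11, 236], [17, 27, 198], [10, 83, 170], [10, 121, 165], [11, 125, 163], [10, 124, 165], [10, 127, 161], [9, 125, 161]]
rail [[10, 138, 153], [9, 138, 151], [10, 135, 147], [10, 105, 133], [8, 42, 122], [5, 12, 132], [165, 7, 146], [160, 5, 148], [15, 3, 149], [0, 2, 148]]
```

Copper measures x = -21.3 mm in the rail frame, square to the rail, with nothing protruding that I can see. The view from above can hide up to about 3 mm at the ends, so I'll tap the ends once more at the rail and then check obliquely.

step_arm --deltas '[{"travel":[1,0,0],"yaw":0},{"travel":[1,0,0],"yaw":0},{"travel":[0.9,0,0],"yaw":0},{"travel":[0,0,0],"yaw":0},{"travel":[0,0,1],"yaw":0},{"travel":[0,0,1],"yaw":0},{"travel":[0,0,0],"yaw":0}]'

```text
time: 20.32
eef_pos: [0.5418, -0.2325, 0.0902]
ee_rot: [-0.252, -3.126, -0.002]
contact_force: [-0.9, -0.0, 0.4]
gripper_width: 0.0855
grip_force: 0.0
```

```bash
python3 - <<'E'
from h import *
s=ctrl.observe();R=Ro.from_rotvec(s["ee_rot"]).as_matrix()
print(s["eef_pos"],s["time"],tooly(s),(R.T@(np.array([.549,-.234,.0277])-s["eef_pos"])/.02).round(2))
E
```

```text
[ 0.54175368 -0.23245415  0.09023642] 20.3167 [0.16033641 0.98706198] [-0.39 -0.02  3.12]
```

step_arm --deltas '[{"travel":[-0.35,0,1],"yaw":0},{"travel":[0,0,1],"yaw":0},{"travel":[0,0,0.8],"yaw":0},{"travel":[0,0,0.2],"yaw":0},{"travel":[0,0,0],"yaw":0}]'

```text
time: 20.73
eef_pos: [0.5507, -0.234, 0.0324]
ee_rot: [-0.252, -3.13, -0.001]
contact_force: [-0.7, -0.2, -0.1]
gripper_width: 0.0853
grip_force: 0.0
```

step_arm --deltas '[{"travel":[0,0,0.18],"yaw":0},{"travel":[0,0,0],"yaw":0},{"travel":[0,0,0],"yaw":0},{"travel":[0,0,0],"yaw":0},{"travel":[0,0,0],"yaw":0},{"travel":[0,0,0],"yaw":0}]' --gripper -1 --grip_force 30

```text
time: 21.23
eef_pos: [0.5519, -0.2345, 0.0302]
ee_rot: [0.252, 3.13, -0.001]
contact_force: [-2.8, -0.5, 6.9]
gripper_width: 0.0595
grip_force: 34.7
```

step_arm --deltas '[{"travel":[0,0,0],"yaw":0},{"travel":[0,0,0],"yaw":0},{"travel":[0,0,0],"yaw":0},{"travel":[0,0,-0.2],"yaw":0},{"travel":[0,0,-0.6],"yaw":0},{"travel":[0,0,-1],"yaw":0},{"travel":[0,0,-1],"yaw":0},{"travel":[0,0,-1],"yaw":0},{"travel":[0,0,0],"yaw":0}]' --gripper 1

```text
time: 21.98
eef_pos: [0.5543, -0.2352, 0.1099]
ee_rot: [0.252, 3.124, -0.003]
contact_force: [1.7, -0.2, -0.3]
gripper_width: 0.0851
grip_force: 0.0
```

step_arm --deltas '[{"travel":[-0.5,1,0],"yaw":0},{"travel":[-0.5,1,0],"yaw":0},{"travel":[-0.5,1,0],"yaw":0},{"travel":[-0.5,1,0],"yaw":0},{"travel":[-0.3,1,0],"yaw":0},{"travel":[0,1,0],"yaw":0},{"travel":[0,0,0],"yaw":0}]'

```text
time: 22.57
eef_pos: [0.6175, -0.1165, 0.1055]
ee_rot: [0.242, 3.131, 0.007]
contact_force: [-1.2, 0.8, -0.1]
gripper_width: 0.0856
grip_force: 0.0
```

```bash
python3 - <<'E'
from h import *
s,p,im=shot("w9");print(s["eef_pos"],s["time"])
n=np.array([.987,-.16]);d=np.array([.16,.987]);o=np.array([.51374,-.23028])+.0574*n-.002*d
K=p["camera_matrix"];T=np.array(p["camera_from_world"])
def proj(P):
    q=T@np.r_[P,1];v=np.array([q[0],-q[1],-q[2]]);r=np.hypot(*v[:2]);th=np.arctan2(r,v[2]);return K[0][2]+K[0][0]*th*v[0]/r,K[1][2]+K[1][1]*th*v[1]/r
for x in (-.012,-.022,-.032):
    print("x",x)
    for y in np.arange(.020,.046,.001):
        pass
    top=proj(np.r_[o+n*x+d*.034,.054]);bot=proj(np.r_[o+n*x+d*.034,.030])
    a,b=np.array(proj(np.r_[o+n*x+d*.026,.054])),np.array(proj(np.r_[o+n*x+d*.046,.030]))
    N=int(np.linalg.norm(b-a)*2)
    for t in np.linspace(0,1,N):
        u=a+(b-a)*t;c=cv2.getRectSubPix(im,(1,1),tuple(map(float,u)))
        h=cv2.cvtColor(c,cv2.COLOR_RGB2HSV)[0,0].tolist()
        ys=[round(1000*float(d@(onz("wrist",u,z,p)[:2]-o)),1) for z in (.054,.048,.042,.036,.030)]
        print(u.round(0),h,ys) if x==-.022 else None
E
```

```text
[ 0.61746195 -0.11652055  0.1055039 ] 22.5667
x -0.012
x -0.022
[169. 152.] [10, 84, 82] [26.0, 22.8, 19.6, 16.4, 13.2]
[169. 152.] [10, 107, 112] [26.4, 23.2, 20.0, 16.9, 13.7]
[170. 152.] [9, 124, 146] [26.8, 23.6, 20.5, 17.3, 14.1]
[170. 152.] [10, 133, 174] [27.2, 24.1, 20.9, 17.7, 14.6]
[171. 152.] [9, 140, 199] [27.6, 24.5, 21.3, 18.2, 15.0]
[171. 152.] [10, 142, 209] [28.0, 24.9, 21.8, 18.6, 15.5]
[172. 152.] [10, 141, 215] [28.4, 25.3, 22.2, 19.1, 15.9]
[172. 151.] [10, 143, 216] [28.8, 25.7, 22.6, 19.5, 16.4]
[173. 151.] [10, 143, 216] [29.2, 26.1, 23.0, 19.9, 16.9]
[173. 151.] [10, 143, 216] [29.6, 26.6, 23.5, 20.4, 17.3]
[174. 151.] [10, 142, 215] [30.0, 27.0, 23.9, 20.8, 17.8]
[174. 151.] [10, 141, 215] [30.4, 27.4, 24.3, 21.3, 18.2]
[175. 151.] [10, 139, 215] [30.8, 27.8, 24.7, 21.7, 18.7]
[175. 151.] [10, 140, 215] [31.2, 28.2, 25.2, 22.1, 19.1]
[176. 151.] [10, 142, 215] [31.6, 28.6, 25.6, 22.6, 19.5]
[176. 151.] [9, 141, 212] [32.0, 29.0, 26.0, 23.0, 20.0]
[177. 151.] [9, 140, 208] [32.4, 29.4, 26.4, 23.4, 20.4]
[177. 151.] [10, 139, 195] [32.8, 29.8, 26.9, 23.9, 20.9
[... 2673 characters left out ...]
, 41.1]
[202. 148.] [77, 19, 242] [51.1, 48.7, 46.3, 43.9, 41.5]
[202. 147.] [77, 19, 242] [51.5, 49.1, 46.7, 44.3, 41.9]
[203. 147.] [78, 18, 242] [51.9, 49.5, 47.1, 44.7, 42.3]
[203. 147.] [78, 19, 243] [52.2, 49.9, 47.5, 45.1, 42.7]
[204. 147.] [78, 19, 242] [52.6, 50.2, 47.9, 45.5, 43.1]
[204. 147.] [77, 20, 242] [53.0, 50.6, 48.3, 45.9, 43.5]
[205. 147.] [77, 20, 243] [53.3, 51.0, 48.6, 46.3, 43.9]
[205. 147.] [77, 19, 243] [53.7, 51.4, 49.0, 46.7, 44.4]
[206. 147.] [77, 19, 242] [54.1, 51.7, 49.4, 47.1, 44.8]
[206. 147.] [77, 19, 242] [54.4, 52.1, 49.8, 47.5, 45.2]
[207. 147.] [78, 19, 242] [54.8, 52.5, 50.2, 47.9, 45.6]
[207. 147.] [78, 19, 242] [55.2, 52.9, 50.6, 48.3, 46.0]
x -0.032
```

The end face transitions (copper, yellow, black, bright, glass) cast to 33.5, 33.0, 33.5, 33.0 and 33.0 mm along the rail, so the ends are flush within 1 mm. Now I check the open long side the same way.

step_arm --deltas '[{"travel":[0.7,-1,0],"yaw":0},{"travel":[0.8,-1,0],"yaw":0},{"travel":[0.8,-1,0],"yaw":0},{"travel":[0.8,-1,0],"yaw":0},{"travel":[0.8,-1,0],"yaw":0},{"travel":[0.8,-1,0],"yaw":0},{"travel":[0.3,-0.3,0],"yaw":0},{"travel":[0,0,0],"yaw":0}]'

```text
time: 23.28
eef_pos: [0.4943, -0.2348, 0.1052]
ee_rot: [-0.261, -3.129, 0.003]
contact_force: [-0.1, 1.1, -0.0]
gripper_width: 0.0857
grip_force: 0.0
```

```bash
python3 - <<'E'
from h import *
s,p,im=shot("w10");print(s["eef_pos"],s["time"],tooly(s))
n=np.array([.987,-.16]);d=np.array([.16,.987]);o=np.array([.51374,-.23028])+.0574*n-.002*d
K=p["camera_matrix"];T=np.array(p["camera_from_world"])
def proj(P):
    q=T@np.r_[P,1];v=np.array([q[0],-q[1],-q[2]]);r=np.hypot(*v[:2]);th=np.arctan2(r,v[2]);return K[0][2]+K[0][0]*th*v[0]/r,K[1][2]+K[1][1]*th*v[1]/r
for y in (-.015,.003,.024):
    a,b=np.array(proj(np.r_[o-n*.040+d*y,.054])),np.array(proj(np.r_[o-n*.048+d*y,.030]));print("y",y,a.round(),b.round())
    for t in np.linspace(0,1,int(np.linalg.norm(b-a)*1.3)):
        u=a+(b-a)*t;h=cv2.cvtColor(cv2.getRectSubPix(im,(1,1),tuple(map(float,u))),cv2.COLOR_RGB2HSV)[0,0].tolist()
        print(h,[round(1000*float(n@(onz("wrist",u,z,p)[:2]-o)),1) for z in (.054,.048,.042,.036,.030)])
E
```

```text
[ 0.49426182 -0.2348172   0.10521211] 23.2833 [0.16575655 0.98616496]
y -0.015 [309. 270.] [310. 246.]
[10, 138, 212] [-40.0, -36.7, -33.5, -30.2, -27.0]
[10, 138, 215] [-40.6, -37.4, -34.2, -30.9, -27.7]
[9, 139, 214] [-41.3, -38.1, -34.9, -31.6, -28.4]
[10, 138, 207] [-41.9, -38.7, -35.5, -32.3, -29.1]
[10, 134, 188] [-42.6, -39.4, -36.2, -33.0, -29.9]
[10, 127, 156] [-43.2, -40.1, -36.9, -33.7, -30.6]
[10, 114, 123] [-43.9, -40.7, -37.6, -34.4, -31.3]
[11, 106, 116] [-44.5, -41.4, -38.3, -35.1, -32.0]
[13, 105, 114] [-45.1, -42.0, -38.9, -35.8, -32.7]
[15, 111, 117] [-45.8, -42.7, -39.6, -36.5, -33.4]
[18, 115, 120] [-46.4, -43.3, -40.3, -37.2, -34.2]
[18, 116, 119] [-47.0, -44.0, -40.9, -37.9, -34.9]
[20, 113, 115] [-47.6, -44.6, -41.6, -38.6, -35.6]
[22, 100, 102] [-48.3, -45.3, -42.3, -39.3, -36.3]
[23, 81, 85] [-48.9, -45.9, -42.9, -40.0, -37.0]
[28, 49, 68] [-49.5, -46.6, -43.6, -40.6, -37.7]
[40, 24, 65] [-50.1, -47.2, -44.3, -41.3, -38.4]
[54, 17, 74] [-50.8, -47.8, -44.9, -42.0, -39.1]
[60, 8, 90] [-51.4, -48.5, -45.6, -42.7, -39.8]
[60, 5, 107] [-52.0, -49.1, -46.2, -43.4
[... 3031 characters left out ...]
-38.4]
[60, 17, 59] [-50.8, -47.8, -44.9, -42.0, -39.1]
[60, 3, 73] [-51.4, -48.5, -45.6, -42.7, -39.8]
[90, 3, 96] [-52.0, -49.1, -46.2, -43.4, -40.5]
[90, 5, 113] [-52.6, -49.8, -46.9, -44.0, -41.2]
[84, 10, 131] [-53.2, -50.4, -47.5, -44.7, -41.9]
[78, 16, 156] [-53.9, -51.0, -48.2, -45.4, -42.5]
[77, 26, 197] [-54.5, -51.7, -48.8, -46.0, -43.2]
[80, 23, 225] [-55.1, -52.3, -49.5, -46.7, -43.9]
[78, 19, 237] [-55.7, -52.9, -50.1, -47.4, -44.6]
[78, 19, 241] [-56.3, -53.5, -50.8, -48.0, -45.3]
[78, 18, 241] [-56.9, -54.2, -51.4, -48.7, -46.0]
[78, 18, 240] [-57.5, -54.8, -52.1, -49.4, -46.6]
[77, 19, 241] [-58.1, -55.4, -52.7, -50.0, -47.3]
[78, 19, 241] [-58.7, -56.0, -53.3, -50.7, -48.0]
```

The open long side casts to -43.4, -42.3, -43.3, -42.7 and -42.7 mm for the layers, the same at all three places along it. The sides are flush, parallel and snug to the rail, and the gripper is clear, so I'm handing in.

```bash
python3 -c "
from cell import ctrl
print(ctrl.hand_in())"
```

```text
the job is handed in; nothing more can be done
None
```

I handed the job in with the four blanks in their first order on the glass: by my camera measurements their ends and sides are flush within about 1 mm and a long side lies snug along the rail. The bystanders were left alone; the verdict itself was not shown to me.

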